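# Set a depth-stop turret to its fourth stop and seat the rod

## Robot

A 6-joint arm with a two-finger parallel gripper is mounted at the origin on the work surface. World frame = base frame: x ahead of the robot, y to its left, z up, the work surface at z = 0. Lengths are in m, angles in degrees, forces in N, time in s.
With the tool pointing down it reaches from about 0.375 to 0.75 m from the base axis. Payload 9 kg.
Tool frame: the origin (TCP) lies on the mounting face of the last link; the fingertips stand 173 mm ahead of it and the grasp point (between the pads) lies 155 mm ahead of it; z points along the fingers, y is the direction in which the jaws open and shut (so a half turn about z gives the same grasp; the last joint's range is limited). The gripper opens to 85 mm and grips with 20 to 120 N. Pads are 22 mm wide; open, the fingers measure 114 mm over their backs; the gripper's body (76 mm by 85 mm) begins 54 mm behind the grasp point. The pads swing forward as they close: fully open they stand 13 mm farther back than shut.
Start: joints at [52.328, 5.964, 5.575, 89.605, 0, 77.527], TCP at [0.255, 0.543, 0.405] pointing down, gripper open.
Joint ranges: [-171.21, 171.21], [-48.23, 106.86], [-62.78, 66.21], [-105.2, 120.99], [-86.42, 89.51], [-180, 180]. Speed limits (degrees/s): [127.2, 127.2, 147.25, 180, 180, 180].

## Interface

Orientations are given as [roll, pitch, yaw] about the fixed x, y, z axes, in that order (R = Rz(yaw) Ry(pitch) Rx(roll)).
In Python, from cell import arm gives the robot as it stands. The module is installed in compiled form; this text tells all that it offers. Calls block until the motion is done:
- arm.move_ptp(position, orientation): joint-space move of the TCP to a pose.
- arm.move_l(position, orientation=None, feed=0.15, stop_force=None): straight line of the TCP; orientation=None keeps the orientation; feed is the mean speed in m/s. With stop_force (N) it stops when the force on the tool has changed by that much, and returns True; else False.
- arm.move_joints(angles): joint-space move.
- arm.let_go() and arm.grab(): open the fingers fully, or close them until they stop; the grip force is fixed at half the most.
- arm.dwell(seconds).
- arm.solve_ik(position, orientation): joint angles nearest the present ones, or None.
- arm.observe(): the state.
- arm.capture(name): name is "side" or "top"; returns a dict with "image" (420x560x3 uint8, red, green, blue), "camera_matrix" (3x3 intrinsics, pixels), "R" (3x3) and "t" (3): a world point X has camera coordinates R X + t. Camera axes: x right, y down, z forward; pixel columns grow to the right and rows downward; lengths in m; the calibration is good to about 2 mm. A picture is of the moment at which its call begins. There is no depth.
A pose or a line that the arm cannot do raises arm.Unreachable and nothing moves.
- arm.close_job(): hands the job in, once; it reports no verdict.
Trained networks look in a picture, given as the dict that the camera call returned (one of the last four; its "shot" number tells which), for a name from the list of things; names that differ only in an ending like _2 or _b are one class to them, and where a whole thing is asked for, a point or a joint stands for the part that bears it (a point fixed in the world has none). Each returns a list of dicts, best first, with "score" (0 to 1); they miss things now and then, are a little off and sometimes report something else, mostly with a low value. They report only what shows in the picture. A call takes as long as a camera call.
- arm.recognise(target, picture): "location" ([x, y, z] in m, in the coordinates of the camera as it stood for that picture, good to about 4 mm: the middle of the surface that is visible of it).
- arm.masks_of(target, picture): "mask" (420x560 bool, what is visible of it).
The state is a dict: "t": time; "qpos": joint angles; "dq": joint speeds; "joint_efforts": joint torques, N m; "tcp_pos": TCP position; "tcp_rot": TCP orientation; "force": force on the tool from outside, world axes, zero at the start; "moment": the same for the moment, N m; "finger_gap": finger opening in m.
Only numpy, scipy, OpenCV 4.12 (cv2) and the standard library are available. Lean on these libraries where they do the work, as an engineer would, in place of code of your own. Each camera call takes 0.05 s, during which the arm holds its last target. There are 200 camera calls.

## Task

Set the depth stop of the drilling station on the bench: turn the turret clockwise (seen from above) click by click by its black handle until the fourth stop, counting from the shortest as first, has clicked in under the stop rod, without running past it and with the rod still up. Let go of the handle, then push the rod down on that stop and press it home with a firm but gentle push of about 10 N, never over 20 N on the stop, and leave the rod resting on it. Leave the other things on the bench where they are.

Things in the scene. Friction and masses are not known exactly. Their poses are not given: they have to be found in the camera images.
- station: fixed station: aluminium base plate 260 x 300 x 12 mm; carries the turret, the stop rod and a grey column with a bracket (top 110 mm above the bench) that guides the rod. Origin: centre of the plate's underside, z up; the turret's axis stands at y = -30 mm, the rod's at y = +35 mm (both x = 0)
- turret: turret: steel disc 156 mm across that turns about its vertical z axis in six clicks 60 degrees apart, with six brass stops (posts 18 mm across, 10, 16, 22, 28, 34, 40 mm tall) at 65 mm from the axis. Origin: on the axis at the disc's underside, 33 mm above the bench; disc top at z = 12 mm. With stop 4 under the rod its axes are parallel to the station's
- stop_1 (a point): centre of the top of the first, shortest stop (10 mm tall, top 55 mm above the bench). From above the stops rise anticlockwise by 6 mm each, so each click clockwise brings the next taller one under the rod, and after the tallest the shortest. At the start stop 6, 1 or 2 is under the rod: 4, 3 or 2 clicks clockwise to go
- handle (a point): centre of the turret's black handle, on its axis 184 mm above the bench: upright flat bar 12 mm thick (turret's x), 50 mm long (turret's y), 36 mm tall (166 to 202 mm above the bench) on an 18 mm stem; it points to stops 4 and 1. Turning takes up to about 0.15 N m on leaving a click, nothing half-way (30 degrees), then a spring pulls it into the next click, where it settles when let go
- stop_4 (a point): centre of the top of the fourth stop (28 mm tall, top 73 mm above the bench); it lies in the turret's +y direction
- stop_5 (a point): centre of the top of the fifth stop (34 mm tall, top 79 mm above the bench), which must not come under the rod
- rod: stop rod: upright steel rod 12 mm thick with a round black knob 24 mm across and 14 mm tall on top, 84 mm long in all. Slides straight up and down and stays where left (about 2 N push it down, 4 N up); rigid, as are the stops. It starts raised, its lower end 89 to 93 mm above the bench, clear of all stops. Origin: centre of its lower end
- rod_tip (a point): centre of the rod's lower end
- rod_top (a point): centre of the flat top of the rod's knob, 84 mm above the rod's lower end, 65 mm from the turret's axis: push here from above. 173 to 177 mm above the bench at the start, 157 mm with the rod home on stop 4; the handle's top (202 mm) stands beside it
- test_block: bystander: wooden block 35 x 55 x 22 mm lying on the base plate; origin under its centre
- hex_key: bystander: dark steel hex key, 78 x 33 mm, 8 mm thick, lying on the base plate; origin under the middle of its long arm
- glue: bystander: white bottle 60 mm across, 170 mm tall; origin under its centre
- mallet: bystander: hammer lying on the bench, 260 mm long; origin under it
- driver: bystander: screwdriver lying on the bench, 200 mm long; origin under it
- offcut: bystander: wood offcut 160 x 45 x 35 mm; origin under its centre
- cup: bystander: white mug 80 mm across, 95 mm tall; origin under its centre

How it is judged (in metres and radians):
On the way, in this order (a step that is already met when the one before it is completed fails the run):
1. the fourth stop has clicked in under the raised rod and the turret is at rest (horizontal distance between stop_4 and rod_tip below 0.004 m and angular speed of turret below 0.1 rad/s and z of rod_tip in the frame of stop_4 above 0.006 m), for 0.2 s.
2. the rod is pressed on the fourth stop with at least 6 N (horizontal distance between stop_4 and rod_tip below 0.004 m and contact force between rod and turret above 6 N and z of rod_tip in the frame of stop_4 below 0.0015 m), for 0.15 s.
At the end, for the whole second after the job is handed in: the fourth stop is clicked in under the rod (centres within 4 mm), the rod's lower end rests on it (within 1.5 mm), turret and rod at rest, nothing touched by the robot (horizontal distance between stop_4 and rod_tip below 0.004 m and z of rod_tip in the frame of stop_4 below 0.0015 m and angular speed of turret below 0.05 rad/s and linear speed of rod below 0.005 m/s).
It fails at once if the turret is run past the fourth stop, or turned backwards, so that the fifth stop comes under the rod (horizontal distance between stop_5 and rod_tip below 0.012 m).
It fails at once if the rod is pressed on the turret with more than 20 N (contact force between rod and turret above 20 N).
It fails at once if the rod is pushed onto the turret while the fourth stop is not under it (contact force between rod and turret above 1.5 N and not (horizontal distance between stop_4 and rod_tip below 0.006 m)).
It fails at once if another thing on the bench is moved by more than 20 mm (distance of any of test_block, hex_key, glue, mallet, driver, offcut, cup from where it was at the start of the episode above 0.02 m).
It also fails if it takes over 72 s, if anything falls off the work surface, if the arm or the gripper's body presses on something with over 40 N, if the wrist force passes 120 N, or if a joint passes its speed limit or range.

## Working session

There is one attempt and no reset: what is moved stays moved. The work goes in short steps, each a Python script; the robot and the scene stay as the last script left them, time stands still between calls to the robot, and variables do not carry over. Pictures are saved under pics/ and viewed, about 8 in all and at most 12, crops included, and the job is handed in when it is done.

```bash
mkdir -p pics
cat > h.py <<'E'
from cell import arm
import numpy as np, cv2
def shot(n,name=None):
    p=arm.capture(n)
    if name: cv2.imwrite('pics/'+name,cv2.cvtColor(p['image'],cv2.COLOR_RGB2BGR))
    return p
def world(p,loc): return p['R'].T@(np.array(loc)-p['t'])
def proj(p,X):
    c=p['camera_matrix']@(p['R']@np.array(X)+p['t']); return c[:2]/c[2]
def onplane(p,uv,z):
    d=p['R'].T@np.linalg.solve(p['camera_matrix'],[uv[0],uv[1],1.]); o=-p['R'].T@p['t']
    return o+d*(z-o[2])/d[2]
E
python3 - <<'E'
from h import *
np.set_printoptions(precision=4,suppress=True)
for n in('top','side'):
    p=shot(n,n+'1.png'); print(n,-p['R'].T@p['t'])
    for t in ('station','turret','handle','rod_top','stop_1','stop_4','stop_5','glue','cup'):
        for r in arm.recognise(t,p)[:2]:
            w=world(p,r['location']); print(t,round(r['score'],2),w,proj(p,w))
print(arm.observe())
E
```

```text
top [0.4821 0.004  1.2903]
station 0.89 [0.5676 0.0012 0.0153] [279.7076 223.4471]
station 0.42 [0.7878 0.0212 0.0215] [275.2488 149.8419]
turret 0.74 [ 0.5482 -0.0286  0.049 ] [289.8781 229.7051]
handle 0.7 [ 0.5541 -0.0266  0.0455] [289.1916 227.7118]
rod_top 0.58 [0.5766 0.0404 0.1774] [264.9488 215.3456]
stop_1 0.61 [ 0.5474 -0.0271  0.044 ] [289.2891 230.0497]
stop_4 0.61 [ 0.5474 -0.0271  0.044 ] [289.2891 230.0497]
stop_5 0.61 [ 0.5474 -0.0271  0.044 ] [289.2891 230.0497]
glue 0.56 [0.5383 0.4408 0.112 ] [118.6424 226.8496]
cup 0.82 [ 0.6748 -0.3662  0.045 ] [406.5002 190.0132]
side [ 0.331  -1.1959  1.108 ]
station 0.66 [ 0.553  -0.0382  0.0101] [278.1679 244.816 ]
turret 0.77 [ 0.5466 -0.0307  0.0413] [275.8884 236.5711]
handle 0.91 [ 0.5493 -0.0358  0.0442] [276.9794 236.832 ]
rod_top 0.24 [ 0.6623 -0.3837  0.0571] [340.2585 311.7933]
stop_1 0.56 [ 0.5496 -0.0352  0.0494] [277.0524 235.5291]
stop_1 0.17 [0.6693 0.0732 0.0173] [304.8569 218.0378]
stop_4 0.56 [ 0.5496 -0.0352  0.0494] [277.0524 235.5291]
stop_4 0.17 [0.6693 0.0732 0.0173] [304.8569 218.0378]
stop_5 0.56 [ 0.5496 -0.0352  0.0494] [277.0524 235.5291]
stop_5 0.17 [0.6693 0.0732 0.0173] [304.8569 218.0378]
glue 0.6 [0.5384 0.4372 0.0784] [252.7435 152.1364]
{'t': 1.0, 'qpos': array([52.327 ,  5.9625,  5.5734, 89.604 , -0.0006, 77.5266]), 'dq': array([ 0.0483, -0.083 ,  0.0217,  0.0444, -0.0474, -0.0073]), 'joint_efforts': array([  0.001 , -55.6767,  50.3781,   0.0004,  -0.0004,   0.    ]), 'tcp_pos': array([0.2555, 0.5429, 0.4047]), 'tcp_rot': array([179.9933,   0.0021, 154.8004]), 'force': array([0.7041, 0.4419, 0.3649]), 'moment': array([ 0.0091, -0.0361, -0.0347]), 'finger_gap': 0.08538717652738419}
```

Run:
```python
import cv2
a=cv2.imread('pics/top1.png')[150:300,200:350]; cv2.imwrite('pics/t1c.png',cv2.resize(a,(600,600),interpolation=cv2.INTER_CUBIC))
a=cv2.imread('pics/side1.png')[150:300,180:380]; cv2.imwrite('pics/s1c.png',cv2.resize(a,(800,600),interpolation=cv2.INTER_CUBIC))
```

```text
(no output)
```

View pics/t1c.png

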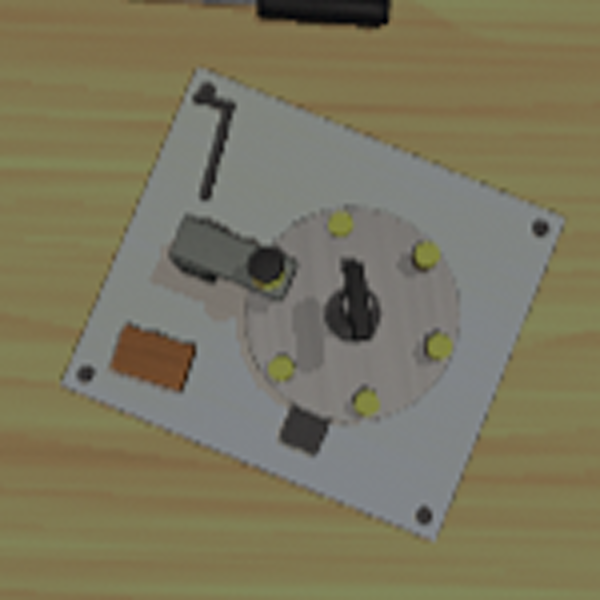

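View pics/s1c.png

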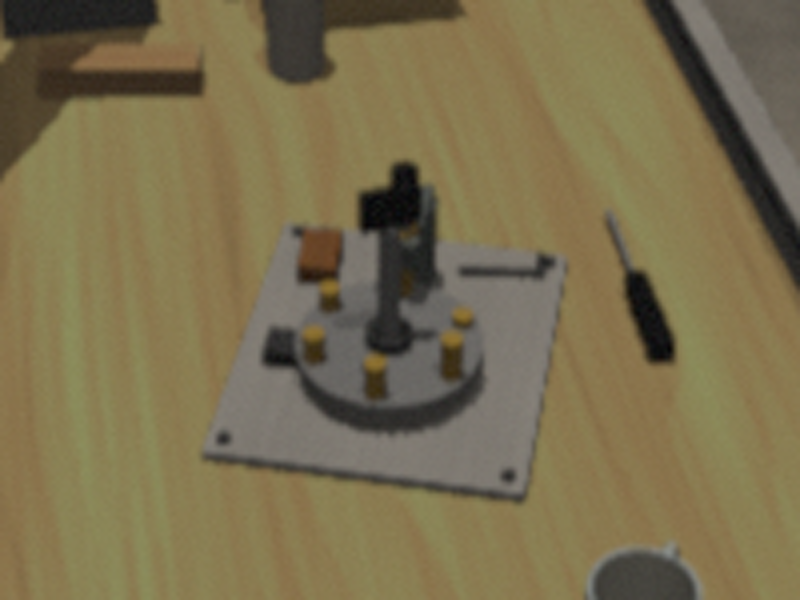

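View pics/top1.png

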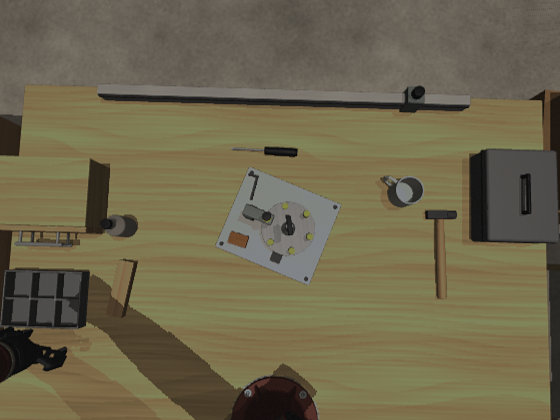

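The top crop shows the plate corners at about (197,68), (565,215), (435,540) and (62,382). The handle is at (355,300) and the knob at (267,266). In the side crop, the lone short stop at (462,317) is stop 1, and the tall one next to it at (452,340) is stop 6. In the top view stop 1 is therefore at (340,223), and the stops rise anticlockwise, so stop 2 is under the rod. The bar pointing from (340,223) to (367,403), i.e. stops 1 and 4, agrees with this. That leaves 2 clicks.

```bash
cat > fit.py <<'E'
from h import *
from scipy.optimize import least_squares
np.set_printoptions(precision=4,suppress=True)
P={n:shot(n) for n in('top','side')}
f=lambda l,o:[((u+.5)/4-.5+o[0],(v+.5)/4-.5+o[1]) for u,v in l]
obs={'top':f([(197,68),(565,215),(435,540),(62,382)],(200,150)),'side':f([(568,258),(525,498),(205,457),(290,225)],(180,150))}
# station corners order: (+x,+y),(+x,-y),(-x,-y),(-x,+y)
C=np.array([(.13,.15,.012),(.13,-.15,.012),(-.13,-.15,.012),(-.13,.15,.012)])
def T(s,X):
    c,q=np.cos(s[2]),np.sin(s[2]); return np.array([s[0]+c*X[0]-q*X[1],s[1]+q*X[0]+c*X[1],X[2]])
def res(s,ns): return np.concatenate([proj(P[n],T(s,c))-o for n in ns for c,o in zip(C,obs[n])])
for ns in(['top'],['side'],['top','side']):
    r=least_squares(res,[.56,0,-.4],args=(ns,)); s=r.x
    print(ns,s[:2],np.degrees(s[2]),'axis',T(s,(0,-.03,0)),'rod',T(s,(0,.035,0)),np.sqrt(np.mean(r.fun**2)))
for n in P:
    im=cv2.cvtColor(P[n]['image'],cv2.COLOR_RGB2BGR); o=(200,150) if n=='top' else (180,150)
    im=cv2.resize(im[150:300,o[0]:o[0]+(150 if n=='top' else 200)],None,fx=4,fy=4,interpolation=cv2.INTER_CUBIC)
    t=s[2]+np.radians(120); pts=[T(s,c) for c in C]
    ax=T(s,(0,-.03,0)); 
    for z in(.166,.202):
        for i in(-1,1):
            for j in(-1,1):
                b=np.array([j*.006,i*.025]); pts.append(np.array([ax[0]+np.cos(t)*b[0]-np.sin(t)*b[1],ax[1]+np.sin(t)*b[0]+np.cos(t)*b[1],z]))
    for k in range(8):
        a=k*np.pi/4; pts.append(T(s,(.012*np.cos(a),.035+.012*np.sin(a),.175)))
    for k in range(6):
        a=t+np.pi/2+(k-3)*np.pi/3; pts.append(np.array([ax[0]+.065*np.cos(a),ax[1]+.065*np.sin(a),.045+.010+.006*k]))
    for X in pts:
        u=(proj(P[n],X)-o+.5)*4-.5; cv2.circle(im,tuple(int(round(v)) for v in u),2,(0,0,255),-1)
    cv2.imwrite(f'pics/fit_{n}.png',im)
np.save('st.npy',s)
ax=T(s,(0,-.03,0)); y=np.degrees(s[2])
for pos in (ax,):
  for yaw in(y+120+90,y+120-90):
    print(yaw,arm.solve_ik([ax[0],ax[1],.354],[180,0,yaw]),arm.solve_ik([ax[0],ax[1],.354],[180,0,yaw-120]))
E
python3 fit.py; python3 -c "
import cv2;a=cv2.imread('pics/fit_top.png');b=cv2.imread('pics/fit_side.png')[:,100:700]
b=b[100:500];a=a[50:550]
import numpy as np
a=cv2.resize(a,(400,333));b=cv2.resize(b,(400,267));cv2.imwrite('pics/x.png',np.hstack([cv2.imread('pics/fit_top.png')[180:440,220:480],cv2.imread('pics/fit_side.png')[140:400,260:520]]).repeat(1,axis=0))"
```

```text
['top'] [0.5646 0.0052] -20.691414236034614 axis [ 0.554  -0.0228  0.    ] rod [0.5769 0.038  0.    ] 0.49827798658902417
['side'] [ 0.5624 -0.0043] -20.946209478548138 axis [ 0.5517 -0.0323  0.    ] rod [0.5749 0.0284 0.    ] 0.5576280964179483
['top', 'side'] [0.5639 0.0027] -20.788144512130664 axis [ 0.5533 -0.0254  0.    ] rod [0.5763 0.0354 0.    ] 1.005866054511388
189.21185548786934 [-16.1563  -2.3459  -8.1618  84.1841   0.     -25.3682] [-16.1563  -2.3459  -8.1618  84.1841   0.      94.6318]
9.211855487869343 [-16.1563  -2.3459  -8.1618  84.1841   0.     154.6318] [-16.1563  -2.3459  -8.1618  84.1841   0.     -85.3682]
```

View pics/x.png

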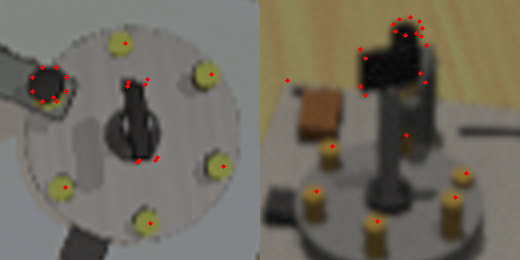

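The overlay shows the joint fit about 1–2 px too far right in the top view, at both the handle and the stops. The top-only fit agrees better, so I'll cross-check it against the centres of the stops, knob and bar.

```bash
cat > chk.py <<'E'
from h import *
np.set_printoptions(precision=4,suppress=True)
p=shot('top')
im=p['image'].astype(int); hsv=cv2.cvtColor(p['image'],cv2.COLOR_RGB2HSV)
y=((hsv[...,0]>22)&(hsv[...,0]<34)&(hsv[...,1]>130)).astype(np.uint8)
y[:195]=0;y[260:]=0;y[:,:258]=0;y[:,315:]=0
n,l,s,c=cv2.connectedComponentsWithStats(y)
for i in range(1,n):
    if s[i,4]>8: print('stop',c[i],s[i,4],onplane(p,c[i],.068))
d=(im.max(2)<60).astype(np.uint8); d[:200]=0;d[252:]=0;d[:,:255]=0;d[:,315:]=0
n,l,s,c=cv2.connectedComponentsWithStats(d)
for i in range(1,n):
    if s[i,4]>8: print('dark',s[i],c[i],onplane(p,c[i],.175),onplane(p,c[i],.2))
q=shot('side')
# handle bar centre & knob in side view: crop px (391,209)/(404,178)
for uv in((391,207),(405,172)):
    u=((uv[0]+.5)/4-.5+180,(uv[1]+.5)/4-.5+150); print(uv,onplane(q,u,.184),onplane(q,u,.170))
E
python3 chk.py
```

```text
stop [284.9545 205.7273] 22 [ 0.6152 -0.0122  0.068 ]
stop [305.9615 213.6923] 26 [ 0.5942 -0.0727  0.068 ]
stop [267.4444 220.1111] 9 [0.5725 0.0364 0.068 ]
stop [309.2  236.25] 20 [ 0.5303 -0.0834  0.068 ]
stop [270.05 241.95] 20 [0.5108 0.027  0.068 ]
stop [291.2778 250.2778] 18 [ 0.4891 -0.0337  0.068 ]
dark [262 212   9   9  66] [266.1061 215.6364] [0.5761 0.0374 0.175 ] [0.574  0.0367 0.2   ]
dark [282 215  13  20 164] [287.8293 226.2622] [ 0.5502 -0.0198  0.175 ] [ 0.5487 -0.0192  0.2   ]
(391, 207) [ 0.5516 -0.0267  0.184 ] [ 0.5549 -0.009   0.17  ]
(405, 172) [0.5708 0.016  0.184 ] [0.5744 0.0344 0.17  ]
```

The stops' midpoint puts the axis at about (0.553, -0.023), which agrees with the top-only fit. The knob at (0.576, 0.037) is consistent as well. Next I grip the handle.

Run:
```python
from h import *
np.set_printoptions(precision=3,suppress=True)
Y=-20.7; ax=[.553,-.0228]
arm.move_ptp(ax+[.45],[180,0,Y+210])
o=arm.observe();print(o['t'],o['tcp_pos'],o['tcp_rot'],o['force'])
print(arm.move_l(ax+[.356],feed=.06,stop_force=8))
o=arm.observe();print(o['t'],o['tcp_pos'],o['force'])
arm.grab(); arm.dwell(.3)
o=arm.observe();print(o['t'],o['tcp_pos'],o['tcp_rot'],o['force'],o['moment'],o['finger_gap'])
p=shot('side','g.png')
im=cv2.imread('pics/g.png')[150:270,200:360];cv2.imwrite('pics/gc.png',cv2.resize(im,None,fx=4,fy=4,interpolation=cv2.INTER_CUBIC))
```

```text
3.4833 [ 0.553 -0.022  0.45 ] [ 179.99     0.001 -170.661] [-0.588 -0.587  1.461]
False
5.2 [ 0.553 -0.023  0.356] [ 0.067 -0.726  0.754]
6.1667 [ 0.553 -0.023  0.356] [ 179.997    0.008 -170.7  ] [-1.606  1.272  3.489] [ 0.343  0.326 -0.033] 0.010788603549043664
```

View pics/gc.png

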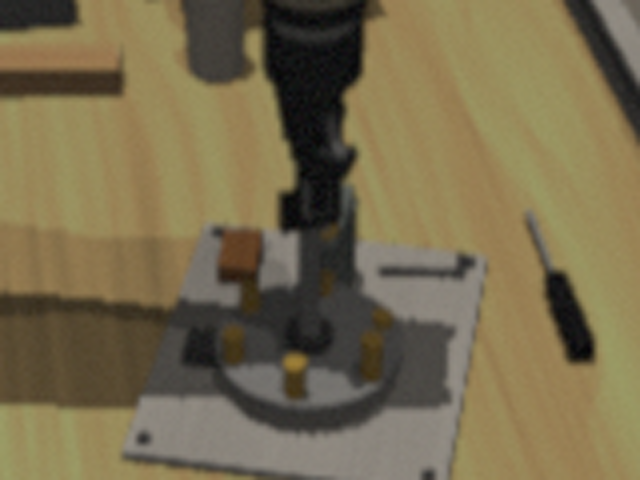

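The picture shows the fingers on the bar at about (310,200), and the gap of 10.8 mm roughly matches the bar. Now the first click.

Run:
```python
from h import *
np.set_printoptions(precision=3,suppress=True)
Y=-20.7; P=[.553,-.0228,.356]
for a in (10,20,30,45,60):
    arm.move_ptp(P,[180,0,Y+210-a])
    o=arm.observe();print(a,o['t'],o['tcp_pos'],o['tcp_rot'],o['force'],o['moment'],o['finger_gap'],np.abs(o['dq']).max())
arm.dwell(.3)
shot('side','k1.png')
im=cv2.imread('pics/k1.png')[180:270,220:330];cv2.imwrite('pics/k1c.png',cv2.resize(im,None,fx=5,fy=5,interpolation=cv2.INTER_CUBIC))
```

```text
10 6.5083 [ 0.553 -0.023  0.356] [-179.975    0.011  179.522] [-1.884 -0.409  4.353] [-0.113  0.355  0.137] 0.010348835736583016 1.7725660347500607
20 6.8 [ 0.553 -0.023  0.356] [-179.954    0.012  169.655] [-2.177 -3.732  4.753] [-0.715  0.493  0.202] 0.010697705592680939 1.0192050715317795
30 7.0917 [ 0.553 -0.023  0.356] [-179.924    0.025  159.573] [-3.19  -5.362  5.049] [-0.94   0.59   0.094] 0.010782122416026009 1.5080462538027553
45 7.45 [ 0.553 -0.024  0.356] [-179.882    0.048  144.559] [-3.429 -6.832  5.855] [-1.379  0.894 -0.013] 0.011085935237115601 1.0589343661916208
60 7.8083 [ 0.553 -0.024  0.356] [-179.842    0.078  129.548] [-5.911 -8.865  5.086] [-1.713  1.231 -0.018] 0.01046287085400739 0.9973370510541499
```

View pics/k1c.png

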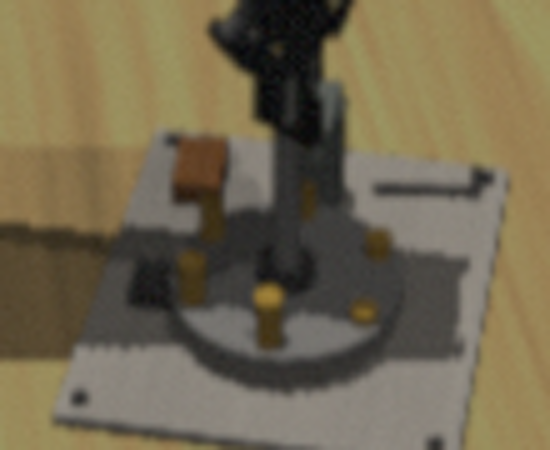

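One click done: stop 1 is now at (365,312), stop 2 at (378,240) and stop 6 in front at (268,320), so stop 3 is under the rod. Second click next, then release.

```bash
python3 - <<'E'
from h import *
np.set_printoptions(precision=3,suppress=True)
Y=-20.7; P=[.553,-.0228,.356]
for a in (75,90,105,115,120):
    arm.move_ptp(P,[180,0,Y+210-a])
    o=arm.observe();print(a,o['t'],o['tcp_rot'],o['force'],o['moment'],o['finger_gap'])
arm.dwell(.3); arm.let_go(); arm.dwell(.3)
o=arm.observe();print(o['t'],o['tcp_pos'],o['force'],o['finger_gap'])
arm.move_l([P[0],P[1],.45],feed=.1)
q=arm.observe()['qpos'].copy(); 
arm.move_ptp([.45,-.28,.45],[180,0,Y+90]); 
shot('top','k2.png');shot('side','k2s.png');print(arm.observe()['t'])
a=cv2.resize(cv2.imread('pics/k2.png')[165:285,210:330],None,fx=3,fy=3,interpolation=cv2.INTER_CUBIC)
b=cv2.resize(cv2.imread('pics/k2s.png')[170:290,220:340],None,fx=3,fy=3,interpolation=cv2.INTER_CUBIC)
cv2.imwrite('pics/k2c.png',np.hstack([a,b]))
E
python3 chk.py
```

```text
75 8.5167 [-179.816    0.127  114.549] [ -7.98  -10.122   6.938] [-1.965  1.687  0.161] 0.010432658385793535
90 8.875 [-179.802    0.178   99.534] [-11.659  -9.958   8.609] [-2.15   2.183  0.122] 0.010569129084342183
105 9.2333 [-179.802    0.233   84.52 ] [-14.779 -11.674   9.564] [-2.199  2.683 -0.095] 0.010470977780170051
115 9.525 [-179.808    0.269   74.506] [-14.725 -10.218  10.528] [-2.103  3.049 -0.118] 0.010328209807721993
120 9.775 [-179.817    0.286   69.527] [-15.903 -10.509  11.12 ] [-2.106  3.199 -0.103] 0.01065604759874511
11.0833 [ 0.553 -0.023  0.356] [0.176 0.298 0.598] 0.08584400218203828
13.35
stop [284.8636 205.5455] 22 [ 0.6157 -0.0119  0.068 ]
stop [305.9091 214.0909] 22 [ 0.593  -0.0725  0.068 ]
stop [308.9 236.7] 20 [ 0.529  -0.0826  0.068 ]
stop [269.875 241.625] 16 [0.5117 0.0275 0.068 ]
stop [291.     250.6667] 15 [ 0.488 -0.033  0.068]
dark [262 212   9   9  64] [266.1562 215.5938] [0.5762 0.0373 0.175 ] [0.5741 0.0366 0.2   ]
dark [280 219  19  16 157] [287.9809 226.2166] [ 0.5504 -0.0201  0.175 ] [ 0.5488 -0.0196  0.2   ]
(391, 207) [ 0.5516 -0.0267  0.184 ] [ 0.5549 -0.009   0.17  ]
(405, 172) [0.5708 0.016  0.184 ] [0.5744 0.0344 0.17  ]
```

View pics/k2c.png

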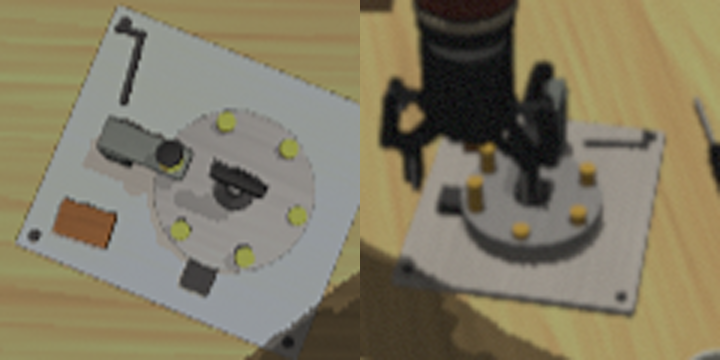

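Two clicks are in: the bar points at the rod, stop 1 is opposite at (520,230) in the side half, and the knob is unmoved. Stop 4 is under the rod. Next I close the fingers and push the rod down.

Run:
```python
from h import *
np.set_printoptions(precision=3,suppress=True)
Y=-20.7; R=[.576,.0378]; O=[180,0,Y+90]
arm.grab()
arm.move_ptp(R+[.45],O)
arm.move_l(R+[.36],feed=.08,stop_force=8); arm.dwell(.3)
f0=arm.observe()['force'][2]; print('f0',f0,arm.observe()['tcp_pos'])
hit=arm.move_l(R+[.335],feed=.01,stop_force=5)
o=arm.observe();print(hit,o['t'],o['tcp_pos'],o['force'],o['finger_gap'])
if not hit:
    z=.335
    while z>.322:
        z-=.0003; arm.move_l(R+[z],feed=.005); arm.dwell(.05)
        f=np.mean([arm.observe()['force'][2] for _ in range(3)])-f0
        print(round(z,4),round(f,2),end='; ')
        if f>11: break
    arm.dwell(.4); o=arm.observe(); print(o['t'],o['tcp_pos'],o['force']-[0,0,f0])
```

```text
f0 0.8819952135883994 [0.576 0.038 0.36 ]
False 19.7333 [0.576 0.038 0.335] [-0.754  0.063  2.044] 0.00028106334081703276
0.3347 0.4; 0.3344 0.82; 0.3341 0.39; 0.3338 0.71; 0.3335 0.35; 0.3332 0.93; 0.3329 0.09; 0.3326 0.51; 0.3323 0.9; 0.332 0.08; 0.3317 0.5; 0.3314 0.73; 0.3311 0.73; 0.3308 -0.2; 0.3305 1.66; 0.3302 3.81; 0.3299 5.01; 0.3296 6.86; 0.3293 9.0; 0.329 10.71; 0.3287 12.58; 26.4333 [0.576 0.038 0.33 ] [-5.709  0.896 12.298]
```

The rod seats at TCP z ≈ 0.330, as predicted for stop 4, and 12.3 N was held for over 0.4 s. Allowing about 2 N for rod friction leaves about 10 N on the stop. Now I retract and check.

```bash
python3 - <<'E'
from h import *
Y=-20.7; R=[.576,.0378]
arm.move_l(R+[.34],feed=.03); arm.move_l(R+[.45],feed=.1)
arm.move_ptp([.45,-.28,.45],[180,0,Y+90])
shot('top','e.png');shot('side','es.png')
a=cv2.resize(cv2.imread('pics/e.png')[165:285,210:330],None,fx=3,fy=3,interpolation=cv2.INTER_CUBIC)
b=cv2.resize(cv2.imread('pics/es.png')[170:290,220:340],None,fx=3,fy=3,interpolation=cv2.INTER_CUBIC)
cv2.imwrite('pics/ec.png',np.hstack([a,b])); print(arm.observe()['t'])
E
python3 chk.py
```

```text
29.6
stop [284.8636 205.5455] 22 [ 0.6157 -0.0119  0.068 ]
stop [305.9091 214.0909] 22 [ 0.593  -0.0725  0.068 ]
stop [308.9474 236.6842] 19 [ 0.529  -0.0827  0.068 ]
stop [270.     241.7143] 14 [0.5114 0.0272 0.068 ]
stop [290.9412 250.4706] 17 [ 0.4886 -0.0328  0.068 ]
dark [262 212   9   9  63] [266.1587 216.2857] [0.5744 0.0372 0.175 ] [0.5724 0.0365 0.2   ]
dark [280 219  19  16 157] [287.9809 226.2166] [ 0.5504 -0.0201  0.175 ] [ 0.5488 -0.0196  0.2   ]
(391, 207) [ 0.5516 -0.0267  0.184 ] [ 0.5549 -0.009   0.17  ]
(405, 172) [0.5708 0.016  0.184 ] [0.5744 0.0344 0.17  ]
```

View pics/ec.png

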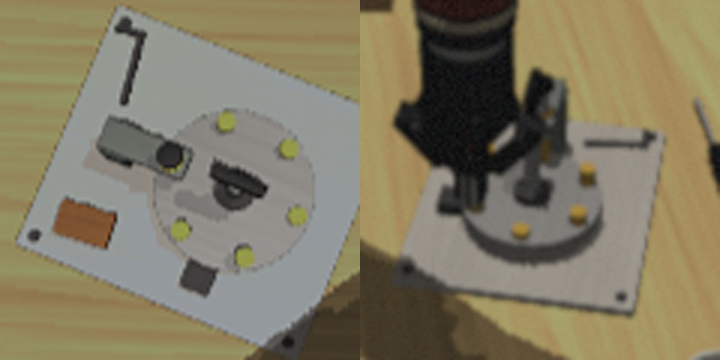

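The turret is unchanged, the knob is lower (now about level with the handle bar in the side view), and the robot is clear. I'm handing the job in.

```bash
python3 -c "
from cell import arm
arm.close_job()"
```

```text
the job is handed in; nothing more can be done
```

The depth stop is set: the fourth stop is under the rod, the rod was pressed home and left resting on it, and the job is handed in. It took about 30 s of the 72 s allowed, and the hand-in reports no verdict.

- **Turning:** Stop 2 was under the rod at the start, so I turned the turret two clicks (120°) clockwise by the handle and let go. The pictures then showed the handle bar pointing at the rod and stop 1 on the opposite side. The rod was still up.
- **Pressing:** With closed fingers I pushed the rod down in 0.3 mm steps. It met the stop at the height expected for stop 4. The tool force reached 12.3 N and was held for over 0.4 s, which leaves about 10 N on the stop after rod friction. During the push the tool also read about 6 N sideways.
- **Last checks:** After I backed off, the stops were where they had settled, the knob was lower, and nothing on the plate looked moved. I did not measure the things on the bench around the station again.
- **Disagreement:** My plate-corner fits from the two cameras differed by about 9 mm in y. I used the top camera, which agreed with the positions of the stops and knob. While I turned the handle, side loads rose to about 19 N and vanished when I let go.

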